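# Seat the six-toothed divider in the toy tray

## Robot

A 6-joint arm with a two-finger parallel gripper is mounted at the origin on the work surface. World frame = base frame: x ahead of the robot, y to its left, z up, the work surface at z = 0. Lengths are in m, angles in degrees, forces in N, time in s.
With the tool pointing down it reaches from about 0.225 to 0.875 m from the base axis. Payload 3.4 kg.
Tool frame: the origin (TCP) lies midway between the tips of the shut fingers; the grasp point (between the pads) lies 19 mm behind it (arm.grip_depth is the distance from the TCP to the grasp point, in m); z points along the fingers, x is the direction in which the jaws open and shut, and the axes are right-handed (so a half turn about z gives the same grasp; the last joint's range is limited). The gripper opens to 85 mm and grips with 20 to 120 N. Pads are 22 mm wide; open, the fingers measure 114 mm over their backs; the gripper's body (76 mm by 85 mm) begins 54 mm behind the grasp point. The pads swing forward as they close: fully open they stand 13 mm farther back than shut.
Start: joints at [-78.954, 15.808, 86.224, -0, 77.962, -6.933], TCP at [0.177, -0.547, 0.231] pointing down, gripper open.
Joint ranges: [-165.64, 165.64], [-43.16, 119.46], [12.63, 154.43], [-67.54, 247.53], [6.08, 155.33], [-154.97, 154.97]. Speed limits (degrees/s): [147.25, 147.25, 180, 180, 180, 180].

## Interface

Orientations are given as [roll, pitch, yaw] about the fixed x, y, z axes, in that order (R = Rz(yaw) Ry(pitch) Rx(roll)).
In Python, from rig import sensors, eyes, arm gives the robot as it stands. The module is installed in compiled form; this text tells all that it offers.
- The arm moves only by the tool carry_out, never from a script. Its argument "plan" is text: rows parted by semicolons, each of 5 numbers parted by spaces: the shift along the world's x, y, z in m, then the turn about the world's z in rad, then the opening, from -1 (shut) to 1 (fully open). A call has 1 to 8 rows; each row is the pose to reach, as a shift and turn from the pose commanded when the call began; what a row does not reach only later rows make up. A row lasts 1/12 s, in which the tool goes at most 41.7 mm and 7.16 degrees, less where a joint would pass 70% of its speed; a pose out of reach is approached as far as the arm can. A call with a gripper value outside its range is refused whole. The fingers move at their own pace and stop on an object; the grip force is fixed at half the most. Time passes only in rows, so rows that repeat a pose let the fingers close. It gives the time, the measured TCP pose, the force and the opening at its end, in the units of the state.
- sensors.observe(): the state, without advancing time (a new reading comes with each control period).
- eyes.grab_frame(name): name is "side" or "top" or "wrist"; returns the picture (400x640x3 uint8, red, green, blue); there is no depth.
- eyes.camera_info(name): a dict with "intrinsics" (3x3 intrinsics, pixels), "dist_coeffs" ([k1, k2, p1, p2, k3] as OpenCV has them; the pictures are not rectified), "cam_to_world" (4x4, takes a point from camera to world coordinates). Camera axes: x right, y down, z forward; pixel columns grow to the right and rows downward; lengths in m; the calibration is good to about 2 mm. A picture is of the moment at which its call begins: read the wrist's pose just before it. camera_info takes no time and is no camera call; for the wrist camera it gives the pose at the moment of the call.
- arm.job_done(): hands the job in, once; it reports no verdict.
The state is a dict: "time": time; "joints": joint angles; "qvel": joint speeds; "tau": joint torques, N m; "tool_pos": TCP position; "ee_rot": TCP orientation; "ft_force": force on the tool from outside, world axes, zero at the start; "torque": the same for the moment, N m; "gripper_width": finger opening in m.
Only numpy, scipy, OpenCV 4.12 (cv2) and the standard library are available. Lean on these libraries where they do the work, as an engineer would, in place of code of your own. Each camera call takes 0.05 s, during which the arm holds its last target. There are 200 camera calls.

## Task

Pick up the wooden divider strip and lower it into the slotted rail of the toy tray, so that all six teeth go into their own slots together, feeling gently for the slots and never forcing it. Let the strip itself push the little steel lock button right in, press it fully home so it sits level on the rail, then let go. Leave the other toys where they are.

Things in the scene. Friction and masses are not known exactly. Their poses are not given: they have to be found in the camera images.
- strip_mid (a point): Centre of the loose plain plywood divider strip, like a coarse comb: 160 mm long (y), 18 mm thick (x), 63 mm high, six teeth pointing down. Half-way up: 31.5 mm above the tooth tips, 31.5 mm below the top edge; z up. It starts standing on its teeth on the bench; 75 to 155 g; same either way round. Grip it across its thickness from above, on the 45 mm high board.
- strip_edge (a point): Middle of the lower edge of the strip's board, where the teeth begin: 18 mm above the tooth tips, 13.5 mm below the strip's centre, same axes. Teeth: 18 mm long, 18 mm thick (x), 12 mm wide (y), centred at y = -70, -50, -30, 30, 50, 70 mm.
- tray: White tray with low walls, fixed to the bench: 230 mm (x) by 224 mm (y), walls 34 mm high, small wooden toys fixed to its floor. Origin at the centre of its underside, z up. A wooden rail, 38 mm wide (x) and 172 mm long (y), crosses it at x = 0, its flat top 45 mm above the origin. Contact of the strip with tray or rail above 40 N spoils the wood.
- tray_mid (a point): Point of the tray at x = y = 0, at the height of the rail top, tray's axes. The rail is true in x and yaw, but its middle sits anywhere from 3 to 19 mm off this point towards the tray's +y. How far is not measured: find the slots by feel (slide the tooth tips lightly along y on the rail top until they drop) or by looking. The rail does not move under gentle forces.
- tray_home (a point): Where the strip's centre is in height when fully home: 58.5 mm above the tray's origin (76.5 mm when the tips rest on the rail top); its x and y are the tray's. The rail has six slots 14 mm (y) by 22 mm (x), deeper than the teeth and spaced like them, centred at -70, -50, -30, 30, 50, 70 mm along y from the rail's middle.
- lock (a joint): Push-in travel (m) of the steel lock button, 8 mm diameter, upright in the middle of the rail, moving with the rail's offset: 0 = up, standing 8 mm above the rail top; 0.008 = right in, flush with the rail top. The strip's lower edge meets it when the teeth are 10 mm deep. It resists with a steady 7 N or so and stays where it is left (no spring).
- cube: Bystander: purple plastic sorting cube, 100 mm; origin at the centre of its underside.
- hammer: Bystander: wooden toy hammer lying down, head 46 x 75 x 44 mm, handle 130 mm long towards its -x; origin under the head.
- pot: Bystander: aluminium toy pot with its lid on, 96 mm across, 124 mm over the handles, 75 mm high; origin at the centre of its underside.
- rings: Bystander: three silicone rings stacked on a wooden post, 68 mm across, 75 mm high; origin at the centre of its underside.
Not all that is in view belongs to the job. There is more than one size of the part that bears strip_mid; the job needs the smallest.

How it is judged:
By the outcome, as a careful person would: the job done as asked, in the order asked, and still so for the second after the job is handed in, with the robot touching nothing.
It also fails if it takes over 61 s, if anything falls off the work surface, if the arm or the gripper's body presses on something with over 40 N, if the wrist force passes 120 N, or if a joint passes its speed limit or range.

## Working session

There is one attempt and no reset: what is moved stays moved. The work goes in short steps, Python scripts to look and compute and a tool call to move; the robot and the scene stay as the last step left them, time stands still between calls to the robot, and variables do not carry over. Pictures are saved under pics/ and viewed, about 8 in all and at most 12, crops included, and the job is handed in when it is done.

Besides the shell and the picture viewer there is one more tool, called after ">>>" by a JSON object that holds its "api" and its "payload". carry_out: Moves the arm, as the interface text tells. Its arguments: {"type":"object","properties":{"plan":{"type":"string"}},"required":["plan"]}

```bash
mkdir -p pics
cat > h.py <<'E'
import numpy as np, cv2
from rig import sensors, eyes, arm
def snap(n,f,crop=None,s=1):
    im=eyes.grab_frame(n); cv2.imwrite('pics/raw_'+f,im[:,:,::-1]); return im
def crop(raw,f,x0,y0,x1,y1,s):
    im=cv2.imread('pics/raw_'+raw)[y0:y1,x0:x1]; cv2.imwrite('pics/'+f,cv2.resize(im,None,fx=s,fy=s,interpolation=cv2.INTER_CUBIC))
def ray(n,px,z,ci=None):
    ci=ci or eyes.camera_info(n); K=np.array(ci['intrinsics']);T=np.array(ci['cam_to_world'])
    p=cv2.undistortPoints(np.array(px,float).reshape(-1,1,2),K,np.array(ci['dist_coeffs']))[:,0]
    d=np.c_[p,np.ones(len(p))]@T[:3,:3].T; c=T[:3,3]
    return c+d*((z-c[2])/d[:,2])[:,None]
def proj(n,P,ci=None):
    ci=ci or eyes.camera_info(n); T=np.linalg.inv(np.array(ci['cam_to_world']))
    return cv2.projectPoints(np.array(P,float).reshape(-1,1,3),cv2.Rodrigues(T[:3,:3])[0],T[:3,3],np.array(ci['intrinsics']),np.array(ci['dist_coeffs']))[0][:,0]
E
python3 - <<'E'
from h import *
for n in('top','side'):
    snap(n,n+'0.png'); ci=eyes.camera_info(n); print(n,np.round(ci['cam_to_world'],3).tolist(),np.round(ci['intrinsics'],1).tolist())
a=[cv2.imread(f'pics/raw_{n}0.png') for n in('top','side')]
cv2.imwrite('pics/a.png',a[0]); cv2.imwrite('pics/b.png',a[1])
s=sensors.observe();print(s)
E
```

```text
top [[0.027, -0.991, 0.131, 0.417], [-1.0, -0.028, -0.003, -0.013], [0.007, -0.13, -0.991, 1.357], [0.0, 0.0, 0.0, 1.0]] [[392.5, 0.0, 323.0], [0.0, 392.5, 203.9], [0.0, 0.0, 1.0]]
side [[-0.996, -0.051, 0.07, 0.485], [-0.087, 0.574, -0.814, 0.984], [0.001, -0.817, -0.576, 0.756], [0.0, 0.0, 0.0, 1.0]] [[373.6, 0.0, 319.4], [0.0, 373.6, 199.0], [0.0, 0.0, 1.0]]
{'time': 0.1, 'joints': array([-7.89521050e+01,  1.58455399e+01,  8.62877101e+01, -2.08510202e-04,
        7.79615214e+01, -6.93305628e+00]), 'qvel': array([ 0.06257908, -0.06707484, -0.15994887,  0.14834092,  0.00911102,
       -0.06177217]), 'tau': array([ 1.49904925e-03, -4.17700267e+01, -2.46405512e+01, -1.14572022e-04,
        5.87714254e-03,  9.00231271e-06]), 'tool_pos': array([ 0.1774049 , -0.54646289,  0.23051264]), 'ee_rot': array([-1.79988763e+02,  9.41030591e-02, -7.20189958e+01]), 'ft_force': array([ 0.15832331,  0.11525945, -0.46411308]), 'torque': array([-0.00313277,  0.01639826, -0.03455261]), 'gripper_width': 0.0854150117986944}
```

View pics/a.png

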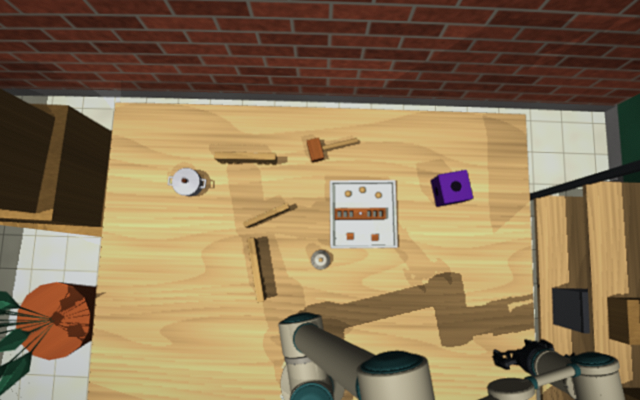

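View pics/b.png

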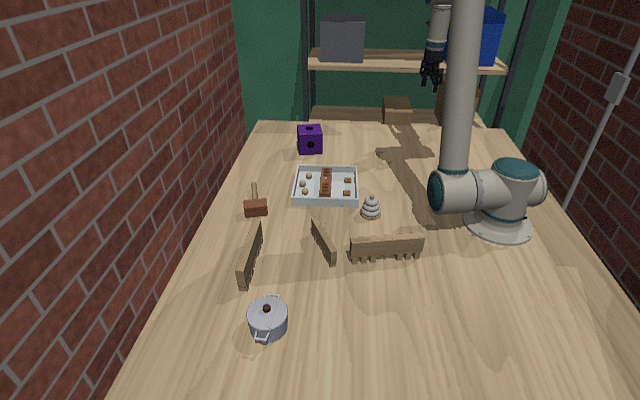

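The top view shows three strips, at about (246,157), (270,215) and (258,268); the middle one looks smallest. The tray is at about (364,214) with its rail running across the image. The side view shows the same layout. Next I'll enlarge both.

Run:
```python
from h import *
t=cv2.imread('pics/raw_top0.png');s=cv2.imread('pics/raw_side0.png')
c=lambda im,x,y:cv2.resize(im[y:y+60,x:x+80],(400,300),interpolation=cv2.INTER_CUBIC)
# top crops 5x
A=np.hstack([c(t,232,185),cv2.resize(t[173:173+80,310:310+107],(400,300),interpolation=cv2.INTER_CUBIC)])
B=np.hstack([c(s,285,210),c(s,285,157)])
cv2.imwrite('pics/c.png',np.vstack([A,B]))
```

```text
(no output)
```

View pics/c.png

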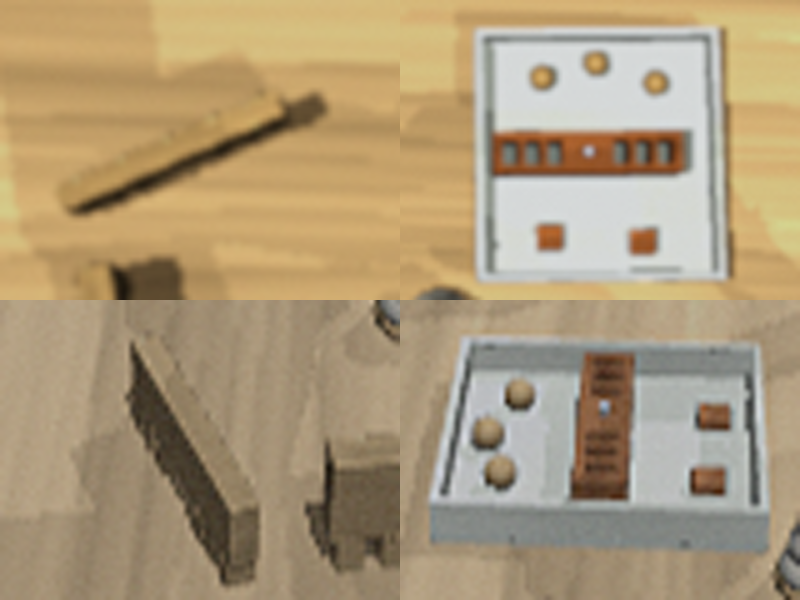

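The top-left panel shows the small strip's top face running from about crop (64,198) to (281,102). The tray wall corners are at about (475,28), (724,28), (730,280) and (478,280). The button is at (589,152).

Run:
```python
from h import *
def s1(x,y):return ((x+.5)/5-.5+232,(y+.5)/5-.5+185)
def s2(x,y):return ((x-400+.5)*107/400-.5+310,(y+.5)*80/300-.5+173)
e=ray('top',[s1(62,197),s1(281,99)],.063);d=e[1]-e[0]
print('strip',e.round(4),e.mean(0).round(4),np.linalg.norm(d),np.degrees(np.arctan2(d[1],d[0])))
c=ray('top',[s2(475,28),s2(724,28),s2(730,280),s2(478,280)],.034);print('tray',c.round(4),c.mean(0).round(4),np.linalg.norm(np.diff(c,axis=0),axis=1))
for a,b in((1,0),(2,3)):
    d=c[b]-c[a];print(np.degrees(np.arctan2(d[1],d[0])))
for a,b in((3,0),(2,1)):
    d=c[b]-c[a];print(np.degrees(np.arctan2(d[1],d[0])))
print('lock',ray('top',[s2(589,152)],.053))
print('rail',ray('top',[s2(493,152),s2(687,152)],.045))
# side
def s4(x,y):return ((x-400+.5)/5-.5+285,(y-300+.5)/5-.5+157)
def s3(x,y):return ((x+.5)/5-.5+285,(y-300+.5)/5-.5+210)
e=ray('side',[s3(137,340),s3(245,505)],.063);d=e[1]-e[0]
print('side strip',e.round(4),e.mean(0).round(4),np.linalg.norm(d),np.degrees(np.arctan2(d[1],d[0])))
print('side lock',ray('side',[s4(604,407)],.053))
c=ray('side',[s4(462,338),s4(762,343),s4(770,515),s4(430,508)],.034);print('side tray',c.round(4),c.mean(0).round(4))
```

```text
strip [[0.5129 0.2422 0.063 ]
 [0.5822 0.1    0.063 ]] [0.5475 0.1711 0.063 ] 0.15810264320896658 -64.01358084898864
tray [[ 0.6738 -0.0376  0.034 ]
 [ 0.6804 -0.2664  0.034 ]
 [ 0.4509 -0.2725  0.034 ]
 [ 0.4449 -0.046   0.034 ]] [ 0.5625 -0.1557  0.034 ] [0.22888251 0.22955621 0.22657275]
91.64777318936126
91.51349023827132
2.096498663077449
1.518813176295446
lock [[ 0.56066345 -0.14201004  0.053     ]]
rail [[ 0.55915651 -0.05642401  0.045     ]
 [ 0.56398327 -0.23117053  0.045     ]]
side strip [[0.5835 0.1025 0.063 ]
 [0.5107 0.2407 0.063 ]] [0.5471 0.1716 0.063 ] 0.15618701510221072 117.7686507152163
side lock [[ 0.56095646 -0.14111603  0.053     ]]
side tray [[ 0.6798 -0.2621  0.034 ]
 [ 0.4486 -0.275   0.034 ]
 [ 0.4422 -0.0453  0.034 ]
 [ 0.6702 -0.0332  0.034 ]] [ 0.5602 -0.1539  0.034 ]
```

>>> {"api": "carry_out", "payload": {"plan": "0.15 0.28 0 0.9 1;0.15 0.28 0 0.9 1;0.15 0.28 0 0.9 1;0.15 0.28 0 0.9 1;0.15 0.28 0 0.9 1;0.15 0.28 0 0.9 1;0.15 0.28 0 0.9 1;0.15 0.28 0 0.9 1"}}

```text
time: 0.77
tool_pos: [0.328, -0.2631, 0.2311]
ee_rot: [-179.9, 0.0, -20.1]
ft_force: [0.3, -0.4, 1.0]
gripper_width: 0.0855
```

>>> {"api": "carry_out", "payload": {"plan": "0.15 0.28 0 0.8 1;0.15 0.28 0 0.8 1;0.15 0.28 0 0.8 1;0.15 0.28 0 0.8 1;0.15 0.28 0 0.8 1;0.15 0.28 0 0.8 1;0.15 0.28 0 0.8 1;0.15 0.28 0 0.8 1"}}

```text
time: 1.43
tool_pos: [0.4786, 0.0167, 0.2311]
ee_rot: [-179.9, -0.1, 25.6]
ft_force: [-0.2, -0.9, -0.3]
gripper_width: 0.0855
```

>>> {"api": "carry_out", "payload": {"plan": "0.07 0.158 0 0.026 1;0.07 0.158 0 0.026 1;0.07 0.158 0 0.026 1;0.07 0.158 0 0.026 1;0.07 0.158 0 0.026 1;0.07 0.158 0 0.026 1"}}

```text
time: 1.93
tool_pos: [0.5479, 0.1734, 0.2303]
ee_rot: [-180.0, 0.1, 27.1]
ft_force: [0.4, -0.1, 0.4]
gripper_width: 0.0851
```

Run:
```python
from h import *
import pickle
s=sensors.observe();print(s['tool_pos'],s['ee_rot'],s['ft_force'])
ci=eyes.camera_info('wrist');pickle.dump(ci,open('w1.pkl','wb'))
snap('wrist','w1.png');cv2.imwrite('pics/w1.png',cv2.imread('pics/raw_w1.png'))
print(np.round(ci['cam_to_world'],3).tolist())
```

```text
[0.54790166 0.17344295 0.23025495] [-1.79958290e+02  5.42956144e-02  2.70920529e+01] [ 0.40744357 -0.06259091  0.44476598]
[[0.89, 0.437, 0.128, 0.516], [0.455, -0.853, -0.255, 0.239], [-0.002, 0.285, -0.958, 0.374], [0.0, 0.0, 0.0, 1.0]]
```

View pics/w1.png

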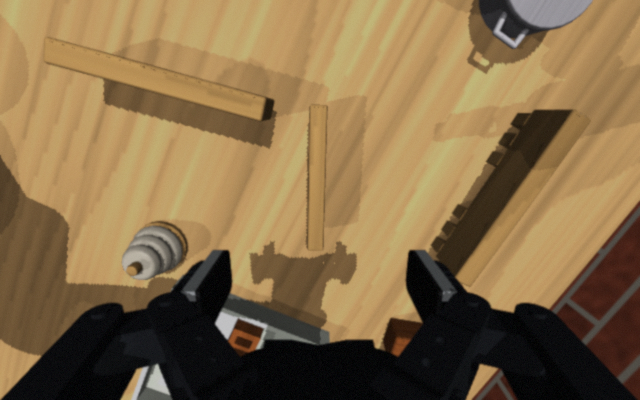

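The wrist view shows the small strip upright. Its top face has corners at about (309,105), (327,105), (324,249) and (308,249), well clear of the other strips.

Run:
```python
from h import *
import pickle
ci=pickle.load(open('w1.pkl','rb'))
c=ray('wrist',[(309,105),(327.5,105),(324,249),(308,249)],.063,ci);print(c.round(4),c.mean(0))
a=(c[0]+c[1])/2;b=(c[2]+c[3])/2;d=a-b;print(np.linalg.norm(d),np.degrees(np.arctan2(d[1],d[0]))-90,np.linalg.norm(c[0]-c[1]))
```

```text
[[0.504  0.2394 0.063 ]
 [0.5205 0.2477 0.063 ]
 [0.5898 0.1063 0.063 ]
 [0.5734 0.0979 0.063 ]] [0.54692632 0.17283195 0.063     ]
0.15752701920163326 26.118724731405393 0.018440279817325465
```

>>> {"api": "carry_out", "payload": {"plan": "-0.001 -0.0015 -0.04 -0.014 1;-0.001 -0.0015 -0.08 -0.014 1;-0.001 -0.0015 -0.12 -0.014 1;-0.001 -0.0015 -0.15 -0.014 1;-0.001 -0.0015 -0.17 -0.014 1;-0.001 -0.0015 -0.19 -0.014 1;-0.001 -0.0015 -0.2 -0.014 1;-0.001 -0.0015 -0.2 -0.014 1"}}

```text
time: 2.65
tool_pos: [0.5441, 0.1676, 0.0293]
ee_rot: [-179.9, 0.3, 26.0]
ft_force: [-0.8, -0.5, -1.1]
gripper_width: 0.0852
```

>>> {"api": "carry_out", "payload": {"plan": "0 0 0 0 -1;0 0 0 0 -1;0 0 0 0 -1;0 0 0 0 -1;0 0 0 0 -1;0 0 0 0 -1;0 0 0 0 -1;0 0 0 0 -1"}}

```text
time: 3.32
tool_pos: [0.5472, 0.1698, 0.0323]
ee_rot: [180.0, -0.1, 26.1]
ft_force: [-0.2, -0.1, 6.2]
gripper_width: 0.0171
```

>>> {"api": "carry_out", "payload": {"plan": "0 0 0 0 -1;0 0 0 0 -1;0 0 0 0 -1;0 0 0 0 -1"}}

```text
time: 3.65
tool_pos: [0.5472, 0.1698, 0.0323]
ee_rot: [180.0, -0.1, 26.1]
ft_force: [1.0, -0.3, 6.0]
gripper_width: 0.017
```

>>> {"api": "carry_out", "payload": {"plan": "0 0 0.01 0 -1;0 0 0.03 0 -1;0 0 0.06 0 -1;0 0 0.09 0 -1;0 0 0.12 0 -1;0 0 0.14 0 -1;0 0 0.15 0 -1;0 0 0.15 0 -1"}}

```text
time: 4.32
tool_pos: [0.5477, 0.1698, 0.1839]
ee_rot: [179.9, -0.3, 26.1]
ft_force: [1.0, 0.3, 0.1]
gripper_width: 0.0173
```

>>> {"api": "carry_out", "payload": {"plan": "0.0 -0.03 0 -0.05 -1;0.0 -0.065 0 -0.15 -1;0.005 -0.1 0 -0.25 -1;0.005 -0.135 0 -0.3 -1;0.01 -0.17 0 -0.35 -1;0.01 -0.205 0 -0.4 -1;0.013 -0.24 0 -0.427 -1;0.013 -0.25 0 -0.427 -1"}}

```text
time: 4.98
tool_pos: [0.5588, -0.0852, 0.1791]
ee_rot: [179.9, 0.2, 1.4]
ft_force: [1.6, -0.1, -0.7]
gripper_width: 0.0172
```

>>> {"api": "carry_out", "payload": {"plan": "0 -0.025 0 0 -1;0 -0.045 0 0 -1;0 -0.06 0 0 -1;0 -0.064 0 0 -1;0 -0.064 0 0 -1;0 -0.064 0 0 -1"}}

```text
time: 5.48
tool_pos: [0.5591, -0.1435, 0.1806]
ee_rot: [-179.9, 0.1, 1.6]
ft_force: [0.3, 0.5, -0.4]
gripper_width: 0.017
```

Run:
```python
from h import *
import pickle
s=sensors.observe();print(s['tool_pos'],s['ee_rot'],s['ft_force'],s['torque'],s['gripper_width'])
ci=eyes.camera_info('wrist');pickle.dump(ci,open('w2.pkl','wb'))
snap('wrist','w2.png');snap('side','s2.png');snap('top','t2.png')
cv2.imwrite('pics/w2.png',cv2.imread('pics/raw_w2.png'))
s=cv2.imread('pics/raw_side0.png')
s=cv2.imread('pics/raw_s2.png')[120:220,270:403];cv2.imwrite('pics/s2.png',cv2.resize(s,None,fx=6,fy=6,interpolation=cv2.INTER_CUBIC))
```

```text
[ 0.55905653 -0.14347028  0.18062836] [-1.79906244e+02  7.17399490e-02  1.59948047e+00] [ 0.27195885  0.52985058 -0.37090792] [-0.0033151  -0.02693905 -0.02901154] 0.016965613599807174
```

View pics/w2.png

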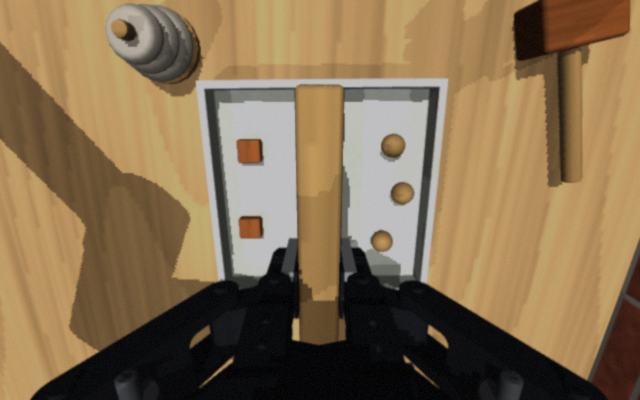

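View pics/s2.png

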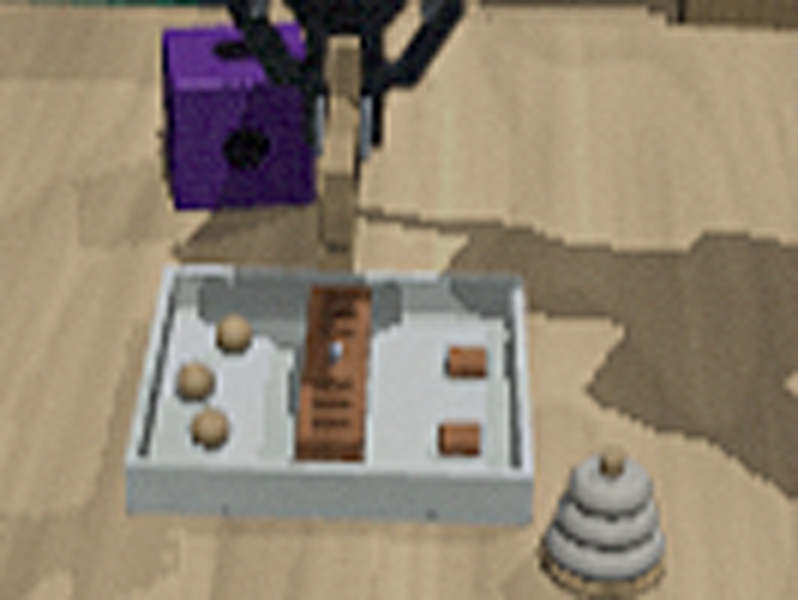

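The wrist view shows the strip held along the tray's y. Its far top end is at (297..342,86), and the tray's outer edges run (199,82)-(220,283) and (447,80)-(425,275). The side view shows the strip hanging upright with the button at about crop (336,350).

Run:
```python
from h import *
import pickle
ci=pickle.load(open('w2.pkl','rb'))
g=lambda p,z:ray('wrist',p,z,ci)
c=g([(297,86),(342.5,86),(299,240),(338.5,240)],.2113);print('strip top',c.round(4))
d=(c[0]+c[1]-c[2]-c[3])/2;print('yaw',np.degrees(np.arctan2(d[1],d[0]))-90, 'centre',(c[0]+c[1])/2-.08*d/np.linalg.norm(d))
t=g([(198,82),(219,282),(448,80),(426,275)],.034);print(t.round(4))
for i in(0,2):
    d=t[i]-t[i+1];print(np.degrees(np.arctan2(d[1],d[0]))-90)
print('x mid at +y end',(t[0]+t[2])/2)
def s2(x,y):return ((x+.5)/6-.5+270,(y+.5)/6-.5+120)
print('lock side',ray('side',[s2(336,350)],.053))
# strip near end, side view: bottom of near tooth center, and top face near end
print('strip side: near end top',ray('side',[s2(342,150)],.2113))
print(proj('side',[[.559,-.064,.2113],[.559,-.064,.148]]), s2(342,175), s2(336,252))
```

```text
strip top [[ 0.5497 -0.0617  0.2113]
 [ 0.5659 -0.0613  0.2113]
 [ 0.5509 -0.1214  0.2113]
 [ 0.5672 -0.121   0.2113]]
yaw 1.2486853948502983 centre [ 0.55951577 -0.141457    0.2113    ]
[[ 0.4461 -0.0474  0.034 ]
 [ 0.4515 -0.2555  0.034 ]
 [ 0.6747 -0.0394  0.034 ]
 [ 0.6805 -0.2401  0.034 ]]
1.474638041091623
1.6599024183275617
x mid at +y end [ 0.56040686 -0.04339584  0.034     ]
lock side [[ 0.56034893 -0.14173062  0.053     ]]
strip side: near end top [[ 0.55500049 -0.08896336  0.2113    ]]
[[324.74703257 148.15245596]
 [324.5596302  165.67187209]] (326.5833333333333, 148.75) (325.5833333333333, 161.58333333333334)
```

>>> {"api": "carry_out", "payload": {"plan": "0.002 0 -0.03 0.003 -1;0.002 0 -0.055 0.003 -1;0.002 0 -0.07 0.003 -1;0.002 0 -0.08 0.003 -1;0.002 0 -0.085 0.003 -1;0.002 0 -0.085 0.003 -1;0.002 0 -0.085 0.003 -1"}}

```text
time: 6.22
tool_pos: [0.5622, -0.1444, 0.097]
ee_rot: [180.0, -0.1, 1.8]
ft_force: [0.6, -0.2, -0.3]
gripper_width: 0.017
```

Run:
```python
from h import *
import pickle
s=sensors.observe();print(s['tool_pos'],s['ee_rot'],s['ft_force'],s['torque'])
ci=eyes.camera_info('wrist');pickle.dump(ci,open('w3.pkl','wb'))
snap('wrist','w3.png');snap('side','s3.png')
w=cv2.imread('pics/raw_w3.png')[60:360,200:440]
a=cv2.resize(w,None,fx=2,fy=2,interpolation=cv2.INTER_CUBIC)
s=cv2.resize(cv2.imread('pics/raw_s3.png')[145:205,302:342],None,fx=8,fy=10,interpolation=cv2.INTER_CUBIC)
cv2.imwrite('pics/w3.png',np.hstack([a,s]))
```

```text
[ 0.56217865 -0.14437615  0.09703962] [ 1.79971116e+02 -7.96211147e-02  1.80329611e+00] [ 0.55186808 -0.23931124 -0.27618304] [-0.01700013  0.06340781 -0.0090614 ]
```

View pics/w3.png

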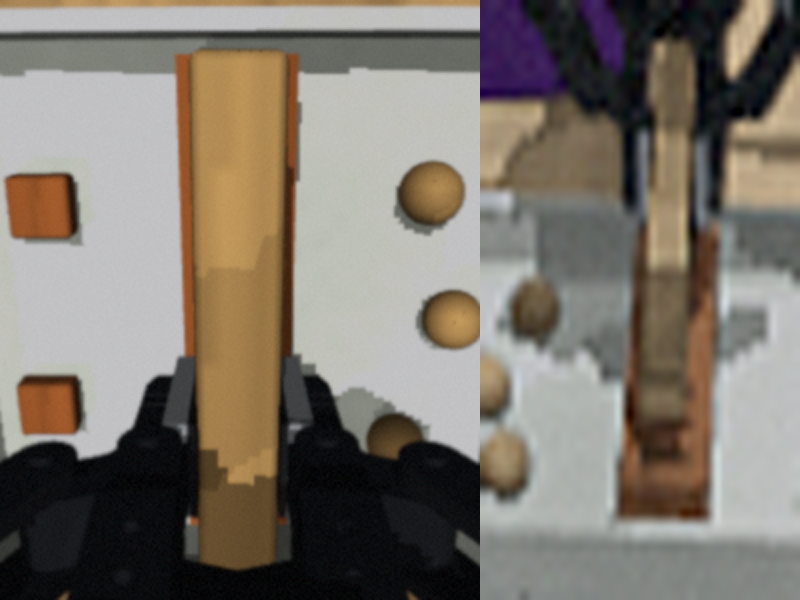

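The left panel shows the rail edges on both sides of the strip: left (177,60)-(188,350) and right (298,60)-(290,350), with the rail's +y end at about Y=54. The strip's end is at about Y=51. The right panel shows the near tooth hovering over the rail.

Run:
```python
from h import *
import pickle
ci=pickle.load(open('w3.pkl','rb'))
q=lambda x,y:((x+.5)/2-.5+200,(y+.5)/2-.5+60)
g=lambda p,z:ray('wrist',[q(*a) for a in p],z,ci)
zs=.063+.0970-.0323
for n,p,z in(('rail',[(176,56),(299,56),(188,350),(291,350)],.045),('strip',[(190,53),(286.5,53),(196.5,350),(280.5,350)],zs)):
    c=g(p,z);a=(c[0]+c[1])/2;b=(c[2]+c[3])/2;d=a-b
    print(n,c.round(4).tolist(),'yaw',np.degrees(np.arctan2(d[1],d[0]))-90,'x at y=-.142',a[0]+(-.142-a[1])*d[0]/d[1],'end y',a[1])
```

```text
rail [[0.5409, -0.0579, 0.045], [0.5789, -0.0567, 0.045], [0.5454, -0.1561, 0.045], [0.582, -0.155, 0.045]] yaw 2.1928049372718306 x at y=-.142 0.5631528246974168 end y -0.05733508931419036
strip [[0.5516, -0.0627, 0.1277], [0.5688, -0.0622, 0.1277], [0.5534, -0.12, 0.1277], [0.5706, -0.1194, 0.1277]] yaw 1.8499115274512263 x at y=-.142 0.5627391508885501 end y -0.062448740775544284
```

>>> {"api": "carry_out", "payload": {"plan": "0.0005 0 -0.006 0 -1;0.0005 0 -0.012 0 -1;0.0005 0 -0.015 0 -1;0.0005 0 -0.016 0 -1;0.0005 0 -0.016 0 -1;0.0005 0 -0.016 0 -1"}}

```text
time: 6.82
tool_pos: [0.5619, -0.1445, 0.0802]
ee_rot: [-180.0, 0.0, 1.8]
ft_force: [0.4, 0.1, -1.3]
gripper_width: 0.0174
```

>>> {"api": "carry_out", "payload": {"plan": "0 0 -0.001 0 -1;0 0 -0.001 0 -1;0 0 -0.002 0 -1;0 0 -0.002 0 -1;0 0 -0.003 0 -1;0 0 -0.003 0 -1"}}

```text
time: 7.32
tool_pos: [0.5619, -0.1444, 0.0772]
ee_rot: [-180.0, 0.0, 1.8]
ft_force: [-0.2, 0.4, -1.3]
gripper_width: 0.0174
```

>>> {"api": "carry_out", "payload": {"plan": "0 0 -0.001 0 -1;0 0 -0.001 0 -1;0 0 -0.001 0 -1;0 0 -0.002 0 -1;0 0 -0.002 0 -1;0 0 -0.002 0 -1"}}

```text
time: 7.82
tool_pos: [0.5619, -0.1444, 0.0753]
ee_rot: [-180.0, 0.0, 1.8]
ft_force: [0.5, -0.4, -0.5]
gripper_width: 0.017
```

>>> {"api": "carry_out", "payload": {"plan": "0 0 -0.001 0 -1;0 0 -0.001 0 -1;0 0 -0.001 0 -1;0 0 -0.002 0 -1;0 0 -0.002 0 -1;0 0 -0.002 0 -1"}}

```text
time: 8.32
tool_pos: [0.5619, -0.1444, 0.0732]
ee_rot: [-180.0, 0.0, 1.8]
ft_force: [0.8, 0.6, -0.6]
gripper_width: 0.0172
```

>>> {"api": "carry_out", "payload": {"plan": "0 0 -0.001 0 -1;0 0 -0.001 0 -1;0 0 -0.002 0 -1;0 0 -0.002 0 -1;0 0 -0.003 0 -1;0 0 -0.003 0 -1"}}

```text
time: 8.82
tool_pos: [0.5619, -0.1444, 0.0702]
ee_rot: [-180.0, 0.0, 1.8]
ft_force: [0.1, -0.9, -0.4]
gripper_width: 0.0172
```

>>> {"api": "carry_out", "payload": {"plan": "0 0 -0.001 0 -1;0 0 -0.001 0 -1;0 0 -0.002 0 -1;0 0 -0.002 0 -1;0 0 -0.002 0 -1"}}

```text
time: 9.23
tool_pos: [0.5619, -0.1444, 0.0683]
ee_rot: [-180.0, 0.0, 1.8]
ft_force: [0.1, 0.3, -1.5]
gripper_width: 0.0168
```

>>> {"api": "carry_out", "payload": {"plan": "0 0 -0.001 0 -1;0 0 -0.001 0 -1;0 0 -0.002 0 -1;0 0 -0.002 0 -1;0 0 -0.003 0 -1;0 0 -0.003 0 -1"}}

```text
time: 9.73
tool_pos: [0.5622, -0.1445, 0.066]
ee_rot: [180.0, -0.0, 1.8]
ft_force: [-1.0, 0.5, 4.3]
gripper_width: 0.0171
```

>>> {"api": "carry_out", "payload": {"plan": "0 0 -0.001 0 -1;0 0 -0.001 0 -1;0 0 -0.002 0 -1;0 0 -0.002 0 -1;0 0 -0.003 0 -1;0 0 -0.003 0 -1"}}

```text
time: 10.23
tool_pos: [0.5622, -0.1445, 0.063]
ee_rot: [180.0, -0.0, 1.8]
ft_force: [-1.1, 0.3, 4.9]
gripper_width: 0.0175
```

>>> {"api": "carry_out", "payload": {"plan": "0 0 -0.001 0 -1;0 0 -0.001 0 -1;0 0 -0.002 0 -1;0 0 -0.002 0 -1;0 0 -0.003 0 -1;0 0 -0.003 0 -1"}}

```text
time: 10.73
tool_pos: [0.5622, -0.1445, 0.06]
ee_rot: [180.0, -0.0, 1.8]
ft_force: [-1.3, 0.6, 5.8]
gripper_width: 0.0174
```

>>> {"api": "carry_out", "payload": {"plan": "0 0 -0.0005 0 -1;0 0 -0.0005 0 -1;0 0 -0.001 0 -1;0 0 -0.001 0 -1;0 0 -0.001 0 -1"}}

```text
time: 11.15
tool_pos: [0.5622, -0.1445, 0.0592]
ee_rot: [180.0, -0.1, 1.8]
ft_force: [-1.3, 0.9, 6.2]
gripper_width: 0.017
```

>>> {"api": "carry_out", "payload": {"plan": "0 0 -0.0005 0 -1;0 0 -0.0005 0 -1;0 0 -0.001 0 -1;0 0 -0.001 0 -1;0 0 -0.001 0 -1"}}

```text
time: 11.57
tool_pos: [0.5622, -0.1445, 0.0592]
ee_rot: [180.0, -0.1, 1.8]
ft_force: [-2.5, 0.5, 13.0]
gripper_width: 0.0175
```

>>> {"api": "carry_out", "payload": {"plan": "0 0 -0.0005 0 -1;0 0 -0.001 0 -1;0 0 -0.001 0 -1;0 0 -0.001 0 -1"}}

```text
time: 11.9
tool_pos: [0.5623, -0.1446, 0.0592]
ee_rot: [180.0, -0.1, 1.8]
ft_force: [-4.9, 1.2, 16.5]
gripper_width: 0.0173
```

>>> {"api": "carry_out", "payload": {"plan": "0 0 0.001 0 -1;0 0 0.0015 0 -1;0 0 0.0015 0 -1"}}

```text
time: 12.15
tool_pos: [0.5622, -0.1445, 0.0592]
ee_rot: [180.0, -0.1, 1.8]
ft_force: [-1.8, 1.1, 8.7]
gripper_width: 0.0171
```

>>> {"api": "carry_out", "payload": {"plan": "0 0 0 0 -0.2;0 0 0 0 0;0 0 0 0 0;0 0 0 0 0;0 0 0 0 0;0 0 0 0 0"}}

```text
time: 12.65
tool_pos: [0.5619, -0.1444, 0.0576]
ee_rot: [-180.0, 0.0, 1.8]
ft_force: [0.2, -0.1, 0.1]
gripper_width: 0.0428
```

>>> {"api": "carry_out", "payload": {"plan": "0 0 0.01 0 0;0 0 0.03 0 0;0 0 0.06 0 0;0 0 0.1 0 0;0 0 0.13 0 0;0 0 0.15 0 0;0 0 0.15 0 0;0 0 0.15 0 0"}}

```text
time: 13.32
tool_pos: [0.5626, -0.1447, 0.2098]
ee_rot: [179.9, -0.2, 1.8]
ft_force: [-0.2, -0.8, -0.3]
gripper_width: 0.0428
```

Run:
```python
from h import *
import pickle
s=sensors.observe();print(s['tool_pos'],s['ft_force'])
pickle.dump(eyes.camera_info('wrist'),open('w4.pkl','wb'))
snap('wrist','w4.png');snap('side','s4.png')
w=cv2.resize(cv2.imread('pics/raw_w4.png')[40:340,160:480],None,fx=1.25,fy=2,interpolation=cv2.INTER_CUBIC)
s=cv2.resize(cv2.imread('pics/raw_s4.png')[150:210,285:365],None,fx=5,fy=10,interpolation=cv2.INTER_CUBIC)
cv2.imwrite('pics/w4.png',np.hstack([w,s]))
```

```text
[ 0.56264308 -0.14469663  0.20979417] [-0.16644164 -0.76212232 -0.25431333]
```

View pics/w4.png

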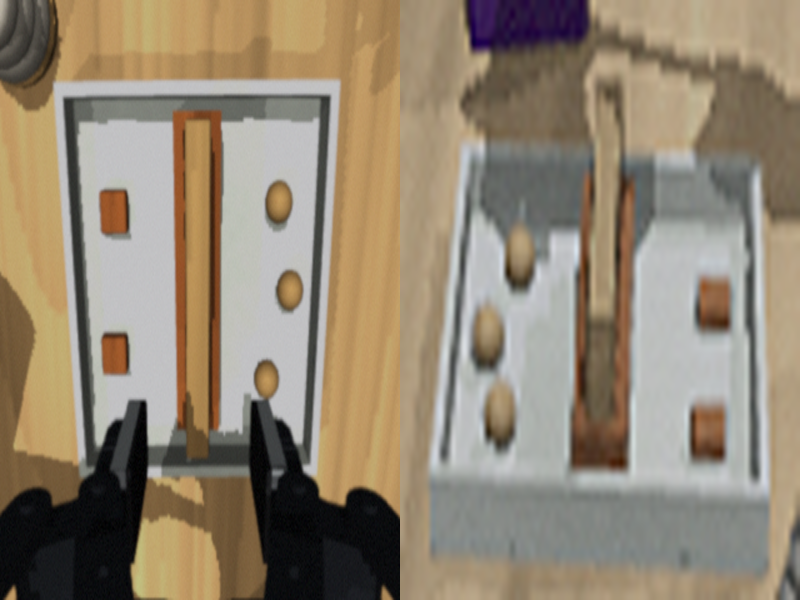

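The left panel shows the strip centred on the rail, with its top face running from (197,121) to (198,458). The right panel shows it standing in the rail, clear of the gripper. I'll check its height from the apparent length.

Run:
```python
from h import *
import pickle
ci=pickle.load(open('w4.pkl','rb'))
q=lambda x,y:((x+.5)/1.25-.5+160,(y+.5)/2-.5+40)
for z in(.080,.085,.09,.095,.108):
    c=ray('wrist',[q(197.5,121),q(198,458)],z,ci);print(z,c[:,:2].round(4).tolist(),'len',np.linalg.norm(c[0]-c[1]).round(4))
r=ray('wrist',[q(197.5,112)],.045,ci);print('rail end',r)
# side check: near-end top edge prediction, full home vs not
s=lambda x,y:((x-400+.5)/5-.5+285,(y+.5)/10-.5+150)
print(proj('side',[[.5605,-.0634,.0900],[.5605,-.0634,.045],[.565,-.223,.09]]),s(600,320),s(600,420),s(606,82))
```

```text
0.08 [[0.5604, -0.0628], [0.5658, -0.2277]] len 0.165
0.085 [[0.5604, -0.063], [0.5657, -0.2249]] len 0.162
0.09 [[0.5604, -0.0631], [0.5656, -0.222]] len 0.159
0.095 [[0.5604, -0.0633], [0.5655, -0.2191]] len 0.156
0.108 [[0.5604, -0.0636], [0.5652, -0.2117]] len 0.1481
rail end [[ 0.56026292 -0.05759421  0.045     ]]
[[323.93378771 180.89833927]
 [323.82322167 192.10626961]
 [326.04974029 157.61449737]] (324.6, 181.55) (324.6, 191.55) (325.8, 157.75)
```

```bash
python3 -c "
from rig import arm; print(arm.job_done())"
```

```text
the job is handed in; nothing more can be done
None
```

The smallest strip is in the rail with all six teeth in their slots. It is pressed fully home and released, and I have handed the job in.

- **Slots:** I gripped the 160 mm strip across its board and lined it up with the rail using the wrist camera. I then lowered it in 1 mm steps. The teeth went straight in with no contact force above noise, so I did not need to slide it along to find the slots.
- **Lock button:** It was met at about 10 mm depth, as described, and gave a steady 5–6 N. The strip pushed it the whole 8 mm.
- **Seating:** The strip came to a firm stop at tool height 0.0592 m, against 0.0593 m expected. I pressed to about 17 N, eased off, opened the gripper and raised it clear.

**Last checks:** The wrist view puts the strip's top edge at 0.090 m, which is the fully home height. The side view fits both ends being level within about 1 pixel. The gripper is clear, with force readings at noise level. The button is hidden under the strip, so "right in" rests on those heights and forces, not on seeing it. I did not touch the other toys or the two larger strips. No checks failed. Early estimates of the rail's x position differed by about 3 mm between cameras, and the close-up wrist view settled it.

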